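# Pry open the parts case and lift out the sleeve tray

### The arm

A 6-joint arm with a two-finger parallel gripper is mounted at the origin on the work surface. World frame = base frame: x ahead of the robot, y to its left, z up, the work surface at z = 0. Lengths are in m, angles in degrees, forces in N, time in s.
With the tool pointing down it reaches from about 0.4 to 0.825 m from the base axis. Payload 7 kg.
Tool frame: the origin (TCP) lies midway between the tips of the shut fingers; the grasp point (between the pads) lies 19 mm behind it; z points along the fingers, y is the direction in which the jaws open and shut (so a half turn about z gives the same grasp; the last joint's range is limited). The gripper opens to 88 mm and grips with 3 to 60 N. Pads are 19 mm wide; open, the fingers measure 130 mm over their backs; the gripper's body (78 mm by 193 mm) begins 47 mm behind the grasp point.
Start: joints at [80.277, 20.546, 0.682, 0, -70.136, -16.507], TCP at [0.298, 0.605, 0.227] pointing down, gripper open.
Joint ranges: [-176.03, 176.03], [-82.01, 121.73], [-58.28, 71.71], [-173.87, 95.51], [-174.79, -0.11], [-173.66, 173.66]. Speed limits (degrees/s): [136.94, 136.94, 172.46, 180, 180, 180].

### API

Orientations are given as [roll, pitch, yaw] about the fixed x, y, z axes, in that order (R = Rz(yaw) Ry(pitch) Rx(roll)).
In Python, from plant import ctrl, snapshot gives the robot as it stands.
- The arm moves only by the shell command python3 -m pendant 'ROWS'. ROWS is JSON, a list of rows, each a list of 7 numbers: the shift along the tool's x, y, z in m, then the turn, a rotation vector about the tool's x, y, z in rad, then the opening, from -1 (shut) to 1 (fully open), so that 0 is half open. In form: [[x, y, z, ax, ay, az, jaw], ...]. A call has 1 to 12 rows; each row is the pose to reach, as a shift and turn from the pose commanded when the call began, along the tool's axes at that moment; what a row does not reach only later rows make up. A row lasts 1/8 s, in which the tool goes at most 62.5 mm and 10.7 degrees, less where a joint would pass 70% of its speed; a pose out of reach is approached as far as the arm can. A call with a gripper value outside its range is refused whole. The fingers move at their own pace and stop on an object; the grip force is fixed at half the most. Time passes only in rows, so rows that repeat a pose let the fingers close. It gives the time, the measured TCP pose, the force and the opening at its end, in the units of the state.
- ctrl.get_obs(): the state, without advancing time (a new reading comes with each control period).
- snapshot(name): name is "side" or "top" or "wrist"; returns a dict with "image" (420x560x3 uint8, blue, green, red), "mtx" (3x3 intrinsics, pixels), "eye" and "attitude" of the camera in the world; the wrist camera has in their place "tool_from_camera" (4x4, takes a point from camera to tool coordinates, whose origin is the TCP and whose axes are the flange's). Camera axes: x right, y up, looking along -z (the intrinsics and any distortion apply to the point x, -y, -z); pixel columns grow to the right and rows downward; lengths in m; the calibration is good to about 2 mm. A picture is of the moment at which its call begins: read the wrist's pose just before it. There is no depth.
- ctrl.close_job(): hands the job in, once; it reports no verdict.
The state is a dict: "clock": time; "joint_pos": joint angles; "qvel": joint speeds; "tau": joint torques, N m; "tool_pos": TCP position; "orientation": TCP orientation; "force": force on the tool from outside, world axes, zero at the start; "moment": the same for the moment, N m; "opening": finger opening in m.
Only numpy, scipy, OpenCV 4.12 (cv2) and the standard library are available. Lean on these libraries where they do the work, as an engineer would, in place of code of your own. Each camera call takes 0.05 s, during which the arm holds its last target.

### The job

Lever up the tight cover of the grey parts case with the blade of the flat pry bar, put in at the slot in the front of the case (the gripper itself must not push the case or cover meanwhile), swing it back well past upright, where it stays, and lay the bar down flat on the bench without dropping it. Then lift the tray out by its handle until its underside is at least 15 cm above the bench, both sleeves standing in it, and keep it level and still for a couple of seconds. Finish while still holding it in the air, with the other things on the bench left where they are.

Things in the scene. Friction and masses are not known exactly. Their poses are not given: they have to be found in the camera images.
- case: Fixed grey sheet-metal case, 130 (its x) x 180 (its y) x 80 mm high, walls and floor 4 mm. Origin: centre of its underside, z up. Its front (-x side) has the pry slot in the middle of its top edge: the wall there is only 66 mm high over a width of 80 mm, leaving a 14 mm high gap under the shut cover. The case stands with its front turned roughly to the robot's left.
- case_slot (a point): Centre of the pry slot, in the outer face of the case's front wall, 73 mm above the bench; axes as the case's, so a blade enters along +x. The slot is 80 mm wide and 14 mm high.
- case_hinge (a point): Middle of the hinge line, on the top edge of the case's back wall (its +x side), 80 mm above the bench; the line runs along the case's y. Axes as the case's.
- cover (a joint): Angle of the cover about the hinge line: 0 shut (lying level on the case), 1.57 upright, 1.9 the stop. The cover is a flat grey plate 136 x 180 x 5 mm, 0.2 kg, without a handle; its stiff hinge (about 0.22 N m) keeps it wherever it is left; about 3 N up under its front edge opens it. The front edge swings up and back over the hinge.
- cover_edge (a point): Middle of the cover's free front edge, at its underside, 136 mm from the hinge line; it overhangs the front wall by 6 mm when shut. Turns with the cover.
- prybar: Flat pry bar lying on the bench, 195 mm long along its x, about 0.14 kg. Rectangular wooden handle from x = -100 to +5 mm, 20 mm wide (y), 22 mm high (z); thin steel blade from x = +5 to +95 mm, 28 mm wide, 3 mm thick, its mid-plane 11 mm above the underside. Origin: on the underside at x = 0, near the handle's front end; z up.
- prybar_tip (a point): Middle of the blade's front edge, 95 mm ahead of the bar's origin and 11 mm above its underside; x points ahead out of the blade.
- tray: Loose aluminium tray lying on the case's floor (its underside 4 mm above the bench), 100 (x) x 130 (y) mm with a 14 mm high rim, floor and walls 3 mm, 0.25 kg. Origin: centre of its underside, z up. On the middle of its floor stands a T handle: a stem 24 (x) x 10 (y) mm and on it a black grip bar 44 mm long (x), 12 mm thick (y), from 40 to 62 mm above the tray's underside. The tray lies with its axes roughly along the case's.
- sleeve_a: Loose brass sleeve standing on the tray's floor beside the handle (about +30, +42 mm from the tray's centre in its frame), outer diameter 24, bore 16, height 24 mm, about 50 g. Origin: centre of its underside, z up.
- sleeve_b: Second sleeve, the same, at about -30, -42 mm in the tray's frame.
- screwdriver: Bystander: screwdriver with a round wooden handle and a thin round shank, 200 mm long, lying beside the pry bar (either side).
- filter: Bystander: white oil filter can, 68 mm across, 82 mm high, standing; origin at its foot.
- carton: Bystander: small cardboard carton 70 x 100 x 60 mm; origin under its centre.
- bearing: Bystander: steel bearing ring 62 mm across, 16 mm high, lying flat.
- flange: Bystander: dark steel flange 76 mm across with a hub, 35 mm high.
- jar: Bystander: white jar 60 mm across, 80 mm high.
- wrench: Bystander: flat wrench 180 mm long, lying.
Mind the look-alikes: they are no part of the job. Leave any black or purple look-alike of the prybar alone. What is shaped like the case but orange is not meant.

How it is judged:
By the outcome, as a careful person would: the job done as asked, in the order asked, and still so for the second after the job is handed in, while the arm keeps its last pose, push and grip.
It also fails if it takes over 72 s, if anything falls off the work surface, if the arm or the gripper's body presses on something with over 40 N, if the wrist force passes 120 N, or if a joint passes its speed limit or range.

## Working session

There is one attempt and no reset: what is moved stays moved. The work goes in short steps, Python scripts to look and compute and a shell command to move; the robot and the scene stay as the last step left them, time stands still between calls to the robot, and variables do not carry over. Pictures are saved under pics/ and viewed, and the job is handed in when it is done.

```bash
ls; mkdir -p pics; python3 - <<'E'
from plant import ctrl, snapshot
import cv2
print(ctrl.get_obs())
for n in ("side","top","wrist"):
    s=snapshot(n); cv2.imwrite(f"pics/{n}0.png",s["image"])
    print(n,{k:v for k,v in s.items() if k!="image"})
E
```

```text
pics
{'clock': 0.0, 'joint_pos': array([ 8.02765154e+01,  2.05924597e+01,  6.36155214e-01, -1.99250245e-02,
       -7.01362473e+01, -1.65071000e+01]), 'qvel': array([ 0.04606211,  0.08237906,  0.04580045, -0.00958235, -0.01466774,
       -0.02389796]), 'tau': array([ 3.32790805e-04, -5.82724142e+01,  2.93051970e+01,  6.99717790e+00,
        6.76054580e-03, -1.58779017e-04]), 'tool_pos': array([0.29814997, 0.60505922, 0.22562983]), 'orientation': array([ 1.79905940e+02, -8.34076493e-03, -2.62373631e+01]), 'force': array([-0.17517387, -0.65620686,  0.48894561]), 'moment': array([ 0.02419236, -0.02539427,  0.03449475]), 'opening': 0.08769985529455997}
side {'mtx': array([[421.86614223,   0.        , 277.83669436],
       [  0.        , 421.86614223, 215.44335055],
       [  0.        ,   0.        ,   1.        ]]), 'eye': array([-0.02945193, -0.541177  ,  0.71611491]), 'attitude': array([ 51.45107163,   0.58292497, -46.50207526])}
top {'mtx': array([[432.47445727,   0.        , 281.67273911],
       [  0.        , 432.47445727, 212.75354169],
       [  0.        ,   0.        ,   1.        ]]), 'eye': array([ 0.47039602, -0.00872793,  1.12586376]), 'attitude': array([  4.59747367,   0.76245461, -88.8738989 ])}
wrist {'mtx': array([[327.68659995,   0.        , 281.51322217],
       [  0.        , 327.68659995, 204.39050644],
       [  0.        ,   0.        ,   1.        ]]), 'tool_from_camera': array([[-1.58728508e-04,  9.69573721e-01,  2.44799456e-01,
         6.55352876e-02],
       [ 9.99999981e-01,  1.26779617e-04,  1.46267974e-04,
         6.35855426e-04],
       [ 1.10782003e-04,  2.44799475e-01, -9.69573723e-01,
        -1.58362051e-01],
       [ 0.00000000e+00,  0.00000000e+00,  0.00000000e+00,
         1.00000000e+00]])}
```

View pics/side0.png

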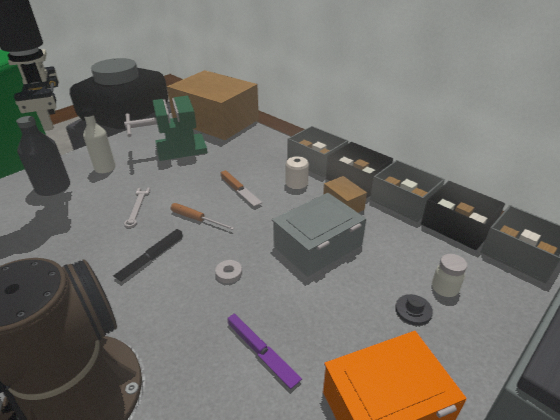

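View pics/top0.png

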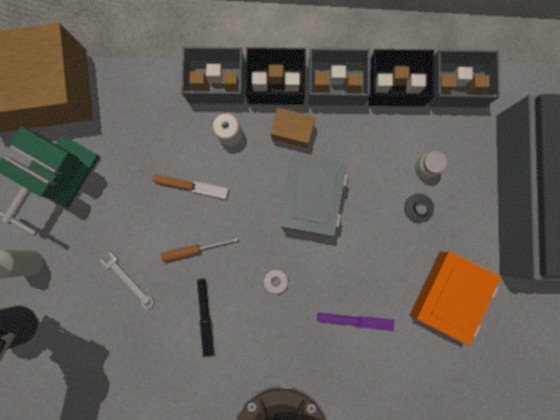

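View pics/wrist0.png

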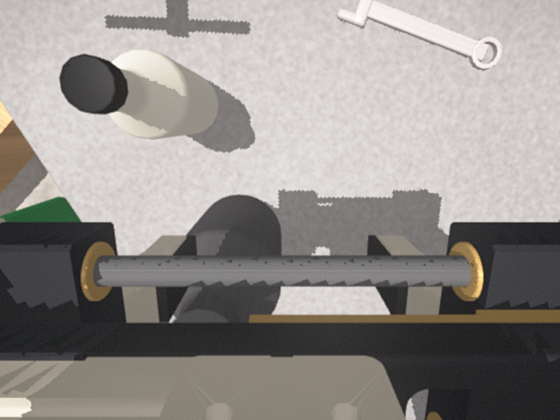

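The bar with the wooden handle and steel blade is at (155–228, 177–198) in the top view. The screwdriver at (162–238, 238–260) has a round shank. The black bar (205,318) and purple bar (355,322) are look-alikes, and so is the orange case (457,298). The grey case is at (313,197). I'll confirm with enlarged crops.

```bash
cat > h.py <<'E'
import numpy as np, cv2
from scipy.spatial.transform import Rotation as R
from plant import ctrl, snapshot
def cam(n):
    o=ctrl.get_obs(); s=snapshot(n)
    if n=="wrist":
        Rt=R.from_euler('xyz',o['orientation'],degrees=True).as_matrix(); T=s["tool_from_camera"]
        s["Rw"]=Rt@T[:3,:3]; s["c"]=o['tool_pos']+Rt@T[:3,3]
    else:
        s["Rw"]=R.from_euler('xyz',s["attitude"],degrees=True).as_matrix(); s["c"]=np.array(s["eye"])
    return s
def ray(s,uv):
    uv=np.atleast_2d(np.asarray(uv,float)); K=s["mtx"]
    d=np.c_[(uv[:,0]-K[0,2])/K[0,0],-(uv[:,1]-K[1,2])/K[1,1],-np.ones(len(uv))]
    return d@s["Rw"].T
def onz(s,uv,z):
    d=ray(s,uv); return s["c"]+d*((z-s["c"][2])/d[:,2])[:,None]
def proj(s,p):
    q=(np.atleast_2d(p)-s["c"])@s["Rw"]; K=s["mtx"]
    return np.c_[K[0,2]+K[0,0]*q[:,0]/-q[:,2],K[1,2]+K[1,1]*q[:,1]/q[:,2]]
E
python3 - <<'E'
from h import *
t=cam("top");im=t["image"]
a=cv2.resize(im[160:210,140:240],None,fx=4,fy=4,interpolation=cv2.INTER_CUBIC)
b=cv2.resize(im[145:245,265:365],None,fx=4,fy=4,interpolation=cv2.INTER_CUBIC)
out=np.zeros((400,800,3),np.uint8); out[:200,:400]=a; out[:,400:]=b
s=cam("side"); c=cv2.resize(s["image"][165:215,210:270],None,fx=4,fy=4,interpolation=cv2.INTER_CUBIC); out[200:400,:240]=c
cv2.imwrite("pics/crop1.png",out)
cv2.imwrite("pics/crop2.png",cv2.resize(s["image"][185:285,260:380],None,fx=6,fy=6,interpolation=cv2.INTER_CUBIC))
hsv=cv2.cvtColor(im,cv2.COLOR_BGR2HSV)
sub=np.zeros(im.shape[:2],np.uint8); sub[165:205,145:240]=1
for nm,m in (("handle",(hsv[...,1]>110)&(hsv[...,2]>60)&(sub>0)),("blade",(im.min(2)>140)&(sub>0))):
    m=m.astype(np.uint8); cs,_=cv2.findContours(m,cv2.RETR_EXTERNAL,cv2.CHAIN_APPROX_NONE)
    k=max(cs,key=cv2.contourArea); r=cv2.minAreaRect(k); box=cv2.boxPoints(r); print(nm,cv2.contourArea(k),r)
    w=onz(t,box,0.022 if nm=="handle" else .0125); print(np.round(w[:,:2],4).tolist(), np.round(w.mean(0),4))
E
```

```text
handle 245.0 ((172.62184143066406, 181.9395294189453), (39.596885681152344, 7.5200090408325195), 12.26477336883545)
[[0.634, 0.3434], [0.6532, 0.3401], [0.633, 0.2388], [0.6139, 0.2423]] [0.6335 0.2912 0.022 ]
blade 276.5 ((209.53529357910156, 189.34115600585938), (33.515750885009766, 9.978799819946289), 12.52880859375)
[[0.6131, 0.2419], [0.6388, 0.2372], [0.6212, 0.1513], [0.5957, 0.1561]] [0.6172 0.1966 0.0125]
```

View pics/crop1.png

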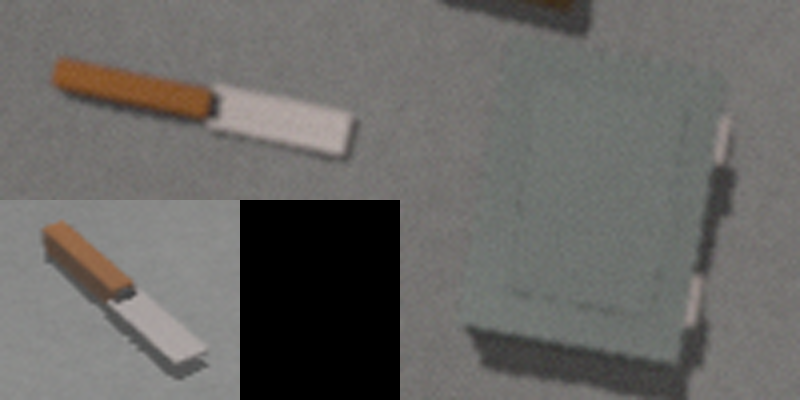

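View pics/crop2.png

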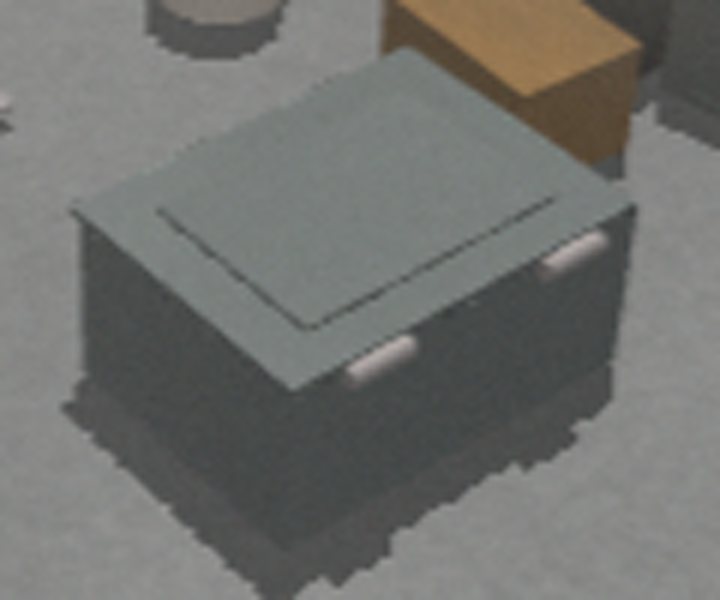

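Crops confirm it: the first is the bar with an orange-brown wooden handle and wide flat steel blade. The second is the grey case with its white hinges on the right (robot -y) side, so the slot faces left toward the bar.

```bash
python3 - <<'E'
from h import *
t=cam("top");s=cam("side")
ct=np.array([[507,40],[726,72],[682,362],[465,322]])
ct=np.c_[265+(ct[:,0]-400)/4,145+ct[:,1]/4]-.375
cs=np.array([[75,208],[405,48],[635,207],[292,388]])/6+[260,185]-.4
A=onz(t,ct,.085);B=onz(s,cs,.085)   # order TL(front,far) TR(hinge far) BR BL ; side: left=BL,far=TL,right=TR,near=BR
B=B[[1,2,3,0]]
for X in(A,B):
    print(np.round(X[:,:2],4).tolist(), X.mean(0).round(4),"len",[round(np.linalg.norm(X[i]-X[(i+1)%4]),4) for i in range(4)])
    ex=(X[1]+X[2]-X[0]-X[3]); ey=X[0]+X[1]-X[2]-X[3]; print("yaw",np.degrees(np.arctan2(ex[1],ex[0])),np.degrees(np.arctan2(ey[1],ey[0]))-90)
# bar in side view
cb=np.array([[42,232],[62,221],[132,290],[110,303],[207,349],[178,362]])
cb=np.c_[210+cb[:,0]/4,165+(cb[:,1]-200)/4]-.375
print("side bar handle top:",onz(s,cb[:4],.022)[:,:2].round(4).tolist(),"tip",onz(s,cb[4:],.0125)[:,:2].round(4).tolist())
E
```

```text
[[0.6965, -0.0141], [0.679, -0.1476], [0.5023, -0.1226], [0.5239, 0.0081]] [ 0.6004 -0.0691  0.085 ] len [np.float64(0.1346), np.float64(0.1785), np.float64(0.1325), np.float64(0.1741)]
yaw -98.40909872506502 -97.69472543928218
[[0.695, -0.0194], [0.6714, -0.1531], [0.4999, -0.1214], [0.5209, 0.0087]] [ 0.5968 -0.0713  0.085 ] len [np.float64(0.1357), np.float64(0.1744), np.float64(0.1317), np.float64(0.1764)]
yaw -99.590192650972 -99.81546748997198
side bar handle top: [[0.6299, 0.3356], [0.6504, 0.3362], [0.6237, 0.2285], [0.602, 0.2281]] tip [[0.6191, 0.1474], [0.5949, 0.1515]]
```

```bash
cat >> h.py <<'E'
def delta(p,rpy):
    o=ctrl.get_obs(); R0=R.from_euler('xyz',o['orientation'],degrees=True); R1=R.from_euler('xyz',rpy,degrees=True)
    d=R0.inv().apply(np.array(p)-o['tool_pos']); rv=(R0.inv()*R1).as_rotvec()
    print("shift",d.round(4),"turn",rv.round(4),"rows>=",np.linalg.norm(d)/.0625,np.degrees(np.linalg.norm(rv))/10.7)
E
python3 -c "
from h import *
delta([.629,.266,.15],[180,0,-100.8])"
```

```text
shift [0.4466 0.1582 0.0764] turn [ 3.0000e-04 -3.0000e-04  1.3015e+00] rows>= 7.679556697599352 6.969117102352743
```

```bash
python3 -m pendant '[[0.446,0.158,0.076,0,0,1.3,1],[0.446,0.158,0.076,0,0,1.3,1],[0.446,0.158,0.076,0,0,1.3,1],[0.446,0.158,0.076,0,0,1.3,1],[0.446,0.158,0.076,0,0,1.3,1],[0.446,0.158,0.076,0,0,1.3,1],[0.446,0.158,0.076,0,0,1.3,1],[0.446,0.158,0.076,0,0,1.3,1],[0.446,0.158,0.076,0,0,1.3,1],[0.446,0.158,0.076,0,0,1.3,1],[0.446,0.158,0.076,0,0,1.3,1]]'
python3 - <<'E'
from h import *
w=cam("wrist");cv2.imwrite("pics/w1.png",w["image"])
print(w["c"],ctrl.get_obs()["joint_pos"].round(1))
E
```

```text
clock: 1.72
tool_pos: [0.6281, 0.2676, 0.151]
orientation: [-180.0, 0.0, -100.6]
force: [0.0, -0.2, 0.4]
opening: 0.0878
[0.61559655 0.20250372 0.30928475] [ 39.4  24.2  -4.   -0.  -61.8 -50. ]
```

View pics/w1.png

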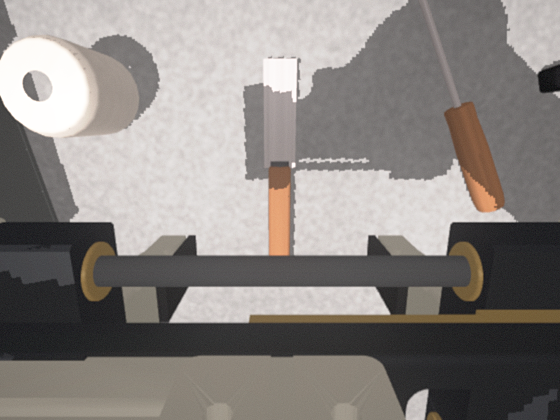

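The wrist view shows the bar between the fingers, with the blade end at row 58, columns 264–297. The blade–handle joint is at row ~166, column ~280, and the handle runs straight down the image.

```bash
python3 - <<'E'
from h import *
w=cam("wrist")
im=w["image"]
tip=onz(w,[[264,58],[297,58]],.0125).mean(0); 
top=onz(w,[[269,175],[291,175],[270,250],[292,250]],.022); j=onz(w,[[280,167]],.022)
print("tip",tip.round(4),"joint",j.round(4),top.round(4).tolist())
a=top[:2].mean(0);b=top[2:].mean(0);print("yaw handle",np.degrees(np.arctan2(*(a-b)[1::-1])),"yaw tip-b",np.degrees(np.arctan2(*(tip-b)[1::-1])))
for r in (80,110,150,190,230,250):
    print(r,im[r,255:305:2].min(1))
E
```

```text
tip [0.6071 0.1518 0.0125] joint [[0.6243 0.2406 0.022 ]] [[0.6352, 0.2458, 0.022], [0.6161, 0.2494, 0.022], [0.648, 0.3155, 0.022], [0.6277, 0.3193, 0.022]]
yaw handle -99.94336533473961 yaw tip-b -100.50723074081071
80 [219 218 212 208 235 247 245 247 248 249 249 246 247 246 246 248 248 247
 247 246 250 155 205 214 221]
110 [126 119 121 121 133 156 150 153 150 157 156 152 153 154 151 155 156 156
 154 151 152 123 127 123 122]
150 [124 125 124 124 126 149 144 147 146 150 149 146 147 145 146 148 147 145
 147 148 134 120 120 119 115]
190 [208 209 205 212 215 212 208 115 121 117 116 116 119 117 118 117 113  96
 115 135 198 203 209 220 217]
230 [212 206 212 216 212 211 206 117 114 121 115 120 120 120 115 118 114  97
 118 114 200 210 211 205 208]
250 [199 202 207 210 215 217 213 123 118 119 120 121 122 117 116 112 108  94
 121 146 221 217 209 207 208]
```

```bash
python3 -m pendant '[[0.002,0,0.05,0,0,0,1],[0.002,0,0.10,0,0,0,1],[0.002,0,0.13,0,0,0,1],[0.002,0,0.142,0,0,0,1],[0.002,0,0.147,0,0,0,1],[0.002,0,0.147,0,0,0,1],[0.002,0,0.147,0,0,0,-1],[0.002,0,0.147,0,0,0,-1],[0.002,0,0.147,0,0,0,-1],[0.002,0,0.147,0,0,0,-1],[0.002,0,0.147,0,0,0,-1],[0.002,0,0.147,0,0,0,-1]]'
```

```text
clock: 3.32
tool_pos: [0.6282, 0.2646, 0.0035]
orientation: [180.0, -0.0, -100.7]
force: [-0.5, 0.6, 1.2]
opening: 0.0327
```

```bash
python3 -m pendant '[[0,0,0,0,0,0,-1],[0,0,0,0,0,0,-1],[0,0,0,0,0,0,-1],[0,0,0,0,0,0,-1]]'
```

```text
clock: 3.82
tool_pos: [0.6282, 0.2647, 0.0035]
orientation: [-180.0, 0.0, -100.7]
force: [0.5, 1.2, -0.7]
opening: 0.0196
```

Gripped (19.6 mm opening). Now lift and go in front of the slot.

```bash
python3 -c "
from h import *
delta([.632,.144,.0655],[180,0,-98.8])"
python3 -m pendant '[[0,0,-0.03,0,0,0,-1],[0,0,-0.07,0,0,0,-1],[0,0,-0.10,0,0,0,-1],[0,0,-0.10,0,0,0,-1]]'
python3 -c "
from h import *
delta([.632,.144,.0655],[180,0,-98.8])"
```

```text
shift [ 0.1179 -0.0261 -0.062 ] turn [-0.      0.     -0.0334] rows>= 2.171192172218814 0.17889857120555763
clock: 4.32
tool_pos: [0.6295, 0.2656, 0.1065]
orientation: [-179.8, 0.2, -100.7]
force: [0.0, 0.1, -1.7]
opening: 0.0199
shift [ 0.1191 -0.0249  0.0407] turn [-0.0035  0.0034 -0.0331] rows>= 2.053056474580763 0.17934073670379685
```

```bash
python3 -m pendant '[[0.03,-0.006,0,0,0,-0.01,-1],[0.07,-0.015,0,0,0,-0.02,-1],[0.10,-0.022,0.01,0,0,-0.03,-1],[0.117,-0.026,0.025,0,0,-0.033,-1],[0.118,-0.026,0.038,0,0,-0.033,-1],[0.118,-0.026,0.038,0,0,-0.033,-1],[0.118,-0.026,0.038,0,0,-0.033,-1]]'
python3 - <<'E'
from h import *
for n in ("side","top","wrist"):
    s=cam(n);im=s["image"]
    if n=="side": im=cv2.resize(im[150:290,220:400],None,fx=4,fy=4,interpolation=cv2.INTER_CUBIC)
    if n=="top": im=cv2.resize(im[120:260,200:370],None,fx=4,fy=4,interpolation=cv2.INTER_CUBIC)
    cv2.imwrite(f"pics/{n}2.png",im)
E
```

```text
clock: 5.2
tool_pos: [0.632, 0.1448, 0.0655]
orientation: [-180.0, -0.0, -98.8]
force: [-0.3, -0.2, -2.3]
opening: 0.0197
```

View pics/side2.png

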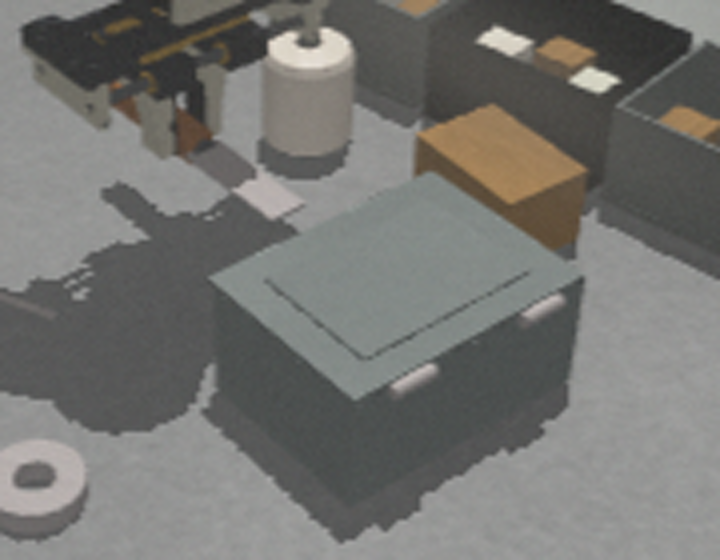

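View pics/top2.png

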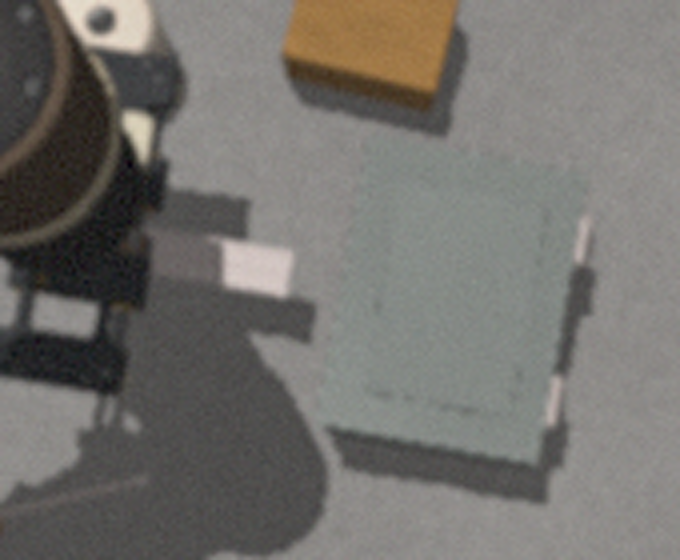

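View pics/wrist2.png

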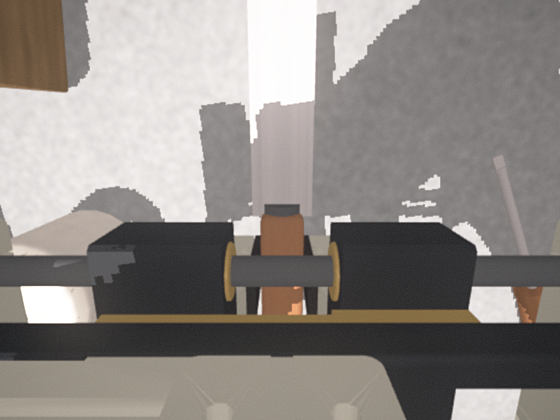

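The bar is held squarely. Its tip is at (291,272) in the enlarged top view and the cover's front edge middle at (346,284), so it is aligned and about 34 mm away. I'll check the tip height from two views.

```bash
python3 - <<'E'
from h import *
t=cam("top");s=cam("side")
for a,b in (((294,248),(304,204)),((288,296),(274,220))):
    pa=np.array([200+a[0]/4,120+a[1]/4])-.375; pb=np.array([220+b[0]/4,150+b[1]/4])-.375
    d1=ray(t,pa)[0];d2=ray(s,pb)[0]
    A=np.c_[d1,-d2]; k=np.linalg.lstsq(A,s["c"]-t["c"],rcond=None)[0]
    print(t["c"]+k[0]*d1,s["c"]+k[1]*d2)
print(ctrl.get_obs()["joint_pos"].round(1))
E
```

```text
[0.63166491 0.02958785 0.06939939] [0.6303671  0.0309151  0.06924942]
[0.6015666  0.03256888 0.07138243] [0.60251543 0.03161272 0.07146301]
[ 30.1  25.8 -13.9   0.  -50.2 -38.9]
```

```bash
python3 -m pendant '[[0.0,0,-0.002,0,0,0,-1],[0.015,0,-0.002,0,0,0,-1],[0.03,0,-0.002,0,0,0,-1],[0.04,0,-0.002,0,0,0,-1],[0.04,0,-0.002,0,0,0,-1]]'
python3 -m pendant '[[0.01,0,0,0,0,0,-1],[0.018,0,0,0,0,0,-1],[0.022,0,0,0,0,0,-1],[0.022,0,0,0,0,0,-1]]'
python3 - <<'E'
from h import *
for n in ("side",):
    s=cam(n);im=s["image"]
    if n=="side": im=cv2.resize(im[150:290,220:400],None,fx=4,fy=4,interpolation=cv2.INTER_CUBIC)
    cv2.imwrite(f"pics/{n}3.png",im)
E
```

```text
clock: 6.08
tool_pos: [0.6255, 0.1032, 0.0677]
orientation: [180.0, -0.0, -98.9]
force: [-0.3, 0.0, -0.6]
opening: 0.0199
clock: 6.58
tool_pos: [0.6223, 0.0823, 0.0676]
orientation: [180.0, -0.0, -98.8]
force: [0.4, -0.0, -1.1]
opening: 0.0197
```

View pics/side3.png

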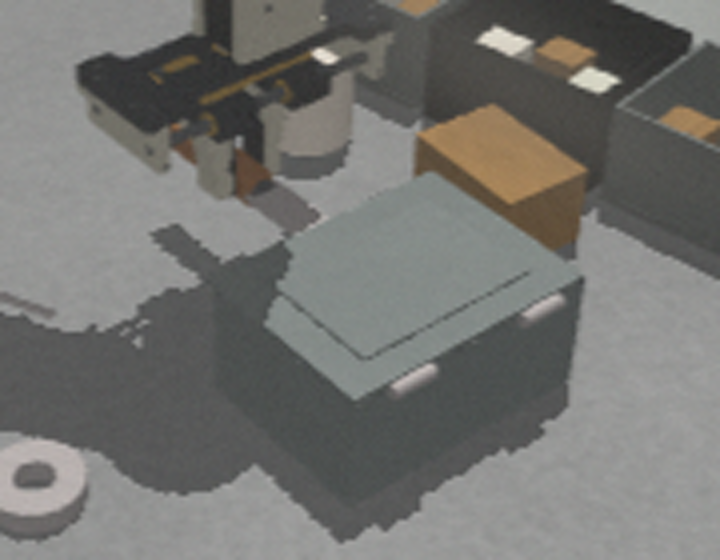

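```bash
python3 -m pendant '[[0,0,-0.004,0,0,0,-1],[0,0,-0.01,0,0,0,-1],[0.001,0,-0.02,0,0,0,-1],[0.003,0,-0.03,0,0,0,-1],[0.006,0,-0.04,0,0,0,-1],[0.006,0,-0.04,0,0,0,-1]]'
python3 - <<'E'
from h import *
for n in ("side",):
    s=cam(n);im=s["image"]
    if n=="side": im=cv2.resize(im[130:270,220:400],None,fx=4,fy=4,interpolation=cv2.INTER_CUBIC)
    cv2.imwrite(f"pics/{n}4.png",im)
E
```

```text
clock: 7.38
tool_pos: [0.6218, 0.0765, 0.1089]
orientation: [-179.9, 0.0, -98.8]
force: [-0.3, -0.0, -1.8]
opening: 0.0197
```

View pics/side4.png

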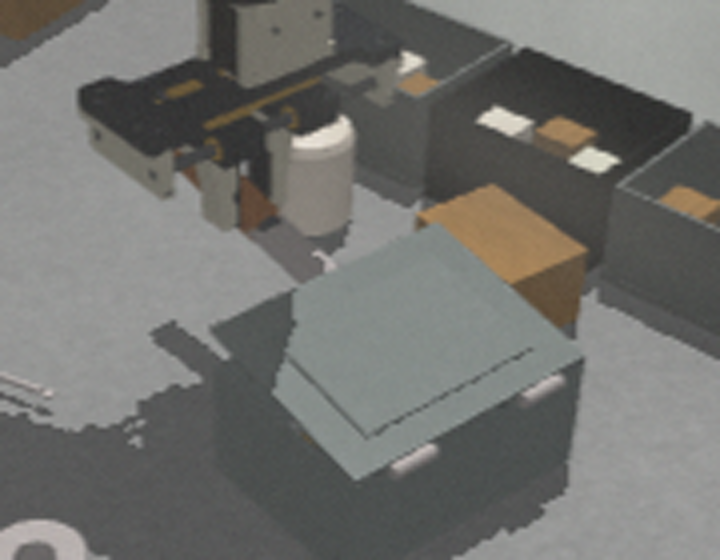

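The cover has risen, but only about a third of the amount commanded. The bar has swivelled in the pads (drooped), so I'll measure by how much.

```bash
python3 - <<'E'
from h import *
s=cam("side");im=s["image"]
a=cv2.resize(im[150:215,230:310],None,fx=9,fy=9,interpolation=cv2.INTER_CUBIC)
cv2.imwrite("pics/s5.png",a)
t=cam("top");cv2.imwrite("pics/t5.png",cv2.resize(t["image"][120:260,200:370],None,fx=4,fy=4,interpolation=cv2.INTER_CUBIC))
E
```

```text
(no output)
```

View pics/s5.png

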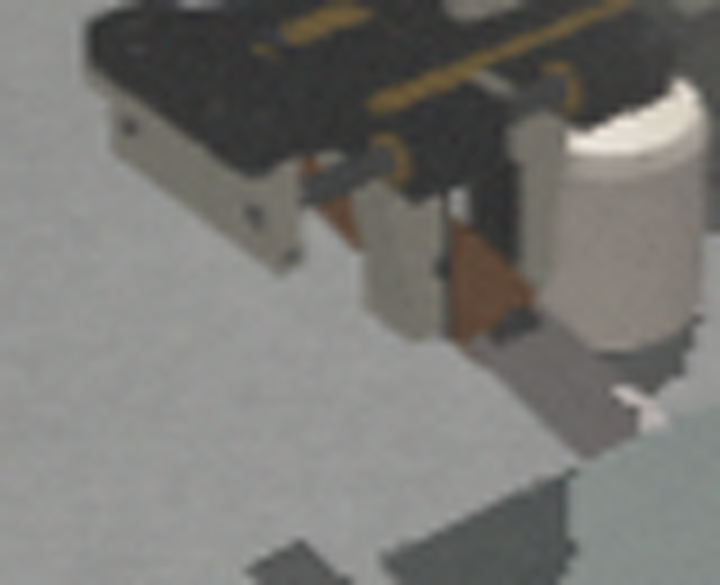

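View pics/t5.png

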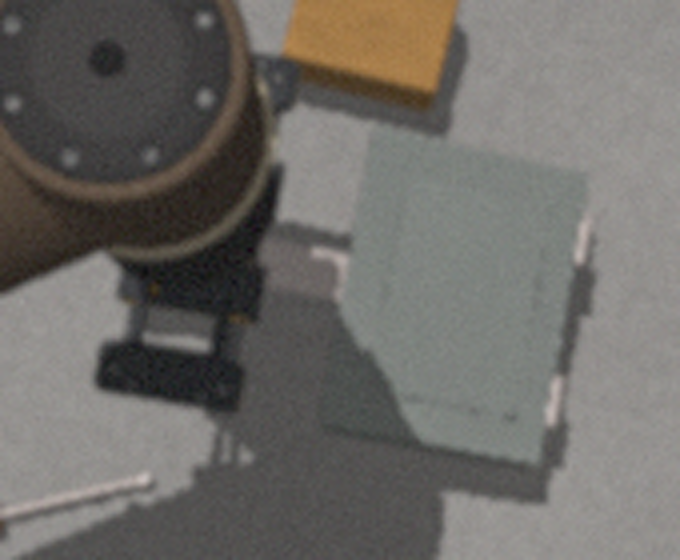

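```bash
python3 - <<'E'
from h import *
s=cam("side"); o=ctrl.get_obs()
ex=np.array([np.cos(np.radians(-98.8)),np.sin(np.radians(-98.8)),0]); n=np.array([-ex[1],ex[0],0])
def onplane(pt,off):
    uv=np.array([230+pt[0]/9,150+pt[1]/9])-.44; d=ray(s,uv)[0]
    p0=o['tool_pos']+off*n; k=np.dot(p0-s["c"],n)/np.dot(d,n); p=s["c"]+k*d
    return np.dot(p-o['tool_pos'],ex),p[2]
for off in (-.014,.014): print(n,off)
P=[onplane((478,352),-.014),onplane((585,460),-.014)]; print("left edge",P)
P2=[onplane((545,312),.014),onplane((640,385),.014)]; print("right",P2)
for Q in(P,P2):
    print(np.degrees(np.arctan2(Q[1][1]-Q[0][1],Q[1][0]-Q[0][0])))
# cover left corner (case y=+/-90 lateral): near-left corner at s5 (385,560) lateral -90
print("corner",onplane((385,560),-.09))
print("hinge fwd", np.dot(np.array([.5886,-.1372,0])-o['tool_pos'],ex))
E
```

```text
[ 0.98822838 -0.15298584  0.        ] -0.014
[ 0.98822838 -0.15298584  0.        ] 0.014
left edge [(np.float64(0.027834104366649882), np.float64(0.11109616552188173)), (np.float64(0.07478393099985352), np.float64(0.10101474418596734))]
right [(np.float64(0.0228381097629735), np.float64(0.10993196956297602)), (np.float64(0.06447691848549976), np.float64(0.1078501154775724))]
-12.118958907114697
-2.862286702199922
corner (np.float64(0.08541200006715334), np.float64(0.11001547099065034))
hinge fwd 0.21606430829627302
```

The bar droops about 10–12°, now about parallel to the cover, which is ~10° open and stays there. I'll push the blade deeper so the cover's edge rests nearer the grip (smaller moment). Then I'll swing the bar together with the cover about the hinge.

```bash
python3 -m pendant '[[0.01,0,0.002,0,0,0,-1],[0.02,0,0.004,0,0,0,-1],[0.03,0,0.005,0,0,0,-1],[0.03,0,0.005,0,0,0,-1]]'
python3 - <<'E'
import numpy as np
# rotate TCP about hinge by d, rel (-.186,.024)
for d in (0,5,10,15,20,25,30,35,40,45,50):
    c,s=np.cos(np.radians(d)),np.sin(np.radians(d)); x,z=-.186,.024
    # rotation lifting the -x side: clockwise as seen (x fwd,z up)
    X=x*c+z*s; Z=-x*s+z*c
    print(d,round(X-x,4),round(-(Z-z),4),round(-np.radians(d),3))
E
```

```text
clock: 8.07
tool_pos: [0.6165, 0.046, 0.1024]
orientation: [180.0, -0.0, -98.9]
force: [0.0, 0.1, -0.8]
opening: 0.02
0 0.0 -0.0 -0.0
5 0.0028 -0.0161 -0.087
10 0.007 -0.0319 -0.175
15 0.0125 -0.0473 -0.262
20 0.0194 -0.0622 -0.349
25 0.0276 -0.0764 -0.436
30 0.0369 -0.0898 -0.524
35 0.0474 -0.1023 -0.611
40 0.0589 -0.1139 -0.698
45 0.0714 -0.1245 -0.785
50 0.0848 -0.1339 -0.873
```

```bash
python3 -m pendant '[[0.001,0,-0.008,0,-0.05,0,-1],[0.003,0,-0.016,0,-0.10,0,-1],[0.005,0,-0.024,0,-0.15,0,-1],[0.007,0,-0.032,0,-0.2,0,-1],[0.01,0,-0.04,0,-0.25,0,-1],[0.0125,0,-0.048,0,-0.30,0,-1],[0.016,0,-0.056,0,-0.35,0,-1],[0.02,0,-0.064,0,-0.39,0,-1],[0.02,0,-0.064,0,-0.39,0,-1]]'
python3 - <<'E'
from h import *
for n in ("side",):
    s=cam(n);im=s["image"]
    if n=="side": im=cv2.resize(im[110:270,200:400],None,fx=4,fy=3.75,interpolation=cv2.INTER_CUBIC)
    cv2.imwrite(f"pics/{n}6.png",im)
print(ctrl.get_obs()["joint_pos"].round(1))
E
```

```text
clock: 9.2
tool_pos: [0.6139, 0.0265, 0.1668]
orientation: [-180.0, 22.3, -98.9]
force: [-0.5, 0.1, -1.7]
opening: 0.02
[  5.9  17.6  -5.6 -24.3 -63.   -4.3]
```

View pics/side6.png

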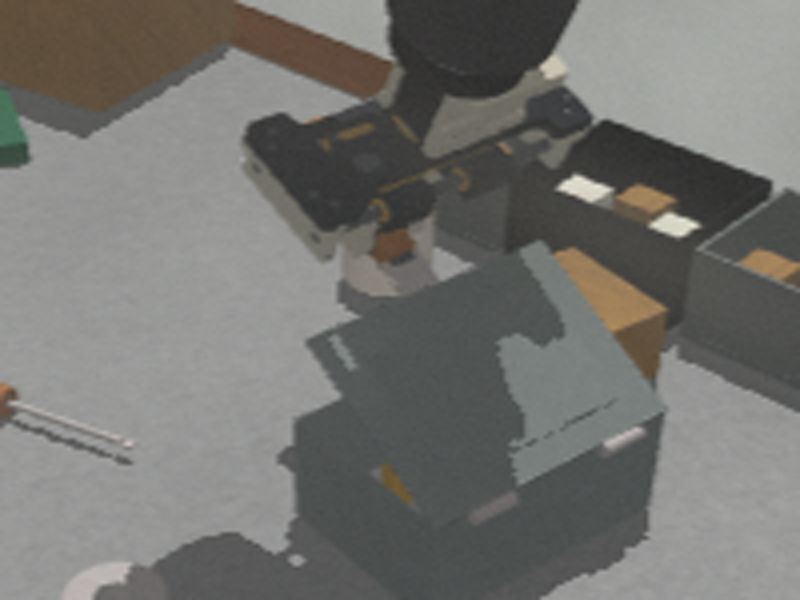

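Works: the cover is now about 30° open, its front edge lifted by the blade. I'll keep rotating about the hinge.

```bash
cat >> h.py <<'E'
EX=np.array([np.cos(np.radians(-98.8)),np.sin(np.radians(-98.8)),0]); NX=np.array([-EX[1],EX[0],0]); HG=np.array([.5886,-.1372,.08])
def hingerot(degs,extra=0):
    o=ctrl.get_obs(); R0=R.from_euler('xyz',o['orientation'],degrees=True)
    print("rel",np.dot(o['tool_pos']-HG,EX).round(3),(o['tool_pos']-HG)[2].round(3))
    for d in degs:
        q=R.from_rotvec(np.radians(d)*NX)   # about lateral axis; sign: bar side up
        p=HG+q.apply(o['tool_pos']-HG); R1=q*R0
        print(d,(R0.inv().apply(p-o['tool_pos'])).round(4),(R0.inv()*R1).as_rotvec().round(3),"world dz",(p-o['tool_pos'])[2].round(3))
E
python3 -c "
from h import *
hingerot([5,10,15,20,25])"
```

```text
rel -0.166 0.087
5 [ 0.0022 -0.     -0.0162] [-0.    -0.087  0.   ] world dz 0.014
10 [ 0.0058 -0.     -0.0321] [-0.    -0.175  0.   ] world dz 0.027
15 [ 0.0108 -0.0001 -0.0476] [-0.    -0.262  0.   ] world dz 0.04
20 [ 0.0171 -0.0001 -0.0627] [-0.    -0.349  0.   ] world dz 0.052
25 [ 0.0247 -0.0001 -0.0771] [-0.001 -0.436  0.   ] world dz 0.062
```

```bash
python3 -m pendant '[[0.001,0,-0.008,0,-0.044,0,-1],[0.0022,0,-0.0162,0,-0.087,0,-1],[0.004,0,-0.024,0,-0.13,0,-1],[0.0058,0,-0.032,0,-0.175,0,-1],[0.008,0,-0.04,0,-0.218,0,-1],[0.0108,0,-0.0476,0,-0.262,0,-1],[0.014,0,-0.055,0,-0.305,0,-1],[0.017,0,-0.0627,0,-0.349,0,-1],[0.021,0,-0.07,0,-0.39,0,-1],[0.0247,0,-0.077,0,-0.436,0,-1],[0.0247,0,-0.077,0,-0.436,0,-1]]'
python3 - <<'E'
from h import *
for n in ("side",):
    s=cam(n);im=s["image"]
    if n=="side": im=cv2.resize(im[70:270,180:420],None,fx=3.3,fy=3,interpolation=cv2.INTER_CUBIC)
    cv2.imwrite(f"pics/{n}7.png",im)
print(ctrl.get_obs()["joint_pos"].round(1))
hingerot([5,10,15,20,25])
E
```

```text
clock: 10.62
tool_pos: [0.6057, -0.0252, 0.2276]
orientation: [179.9, 47.3, -99.0]
force: [-0.2, 0.6, -2.6]
opening: 0.0197
[-16.2  21.8   4.5 -47.1 -83.5  17.7]
rel -0.114 0.148
5 [ 0.0022 -0.     -0.0161] [-0.    -0.087  0.   ] world dz 0.009
10 [ 0.0058 -0.     -0.032 ] [-0.    -0.175  0.   ] world dz 0.017
15 [ 0.0107 -0.0001 -0.0475] [-0.    -0.262  0.   ] world dz 0.024
20 [ 0.017  -0.0001 -0.0625] [-0.001 -0.349  0.   ] world dz 0.03
25 [ 0.0245 -0.0001 -0.0769] [-0.001 -0.436  0.   ] world dz 0.034
```

View pics/side7.png

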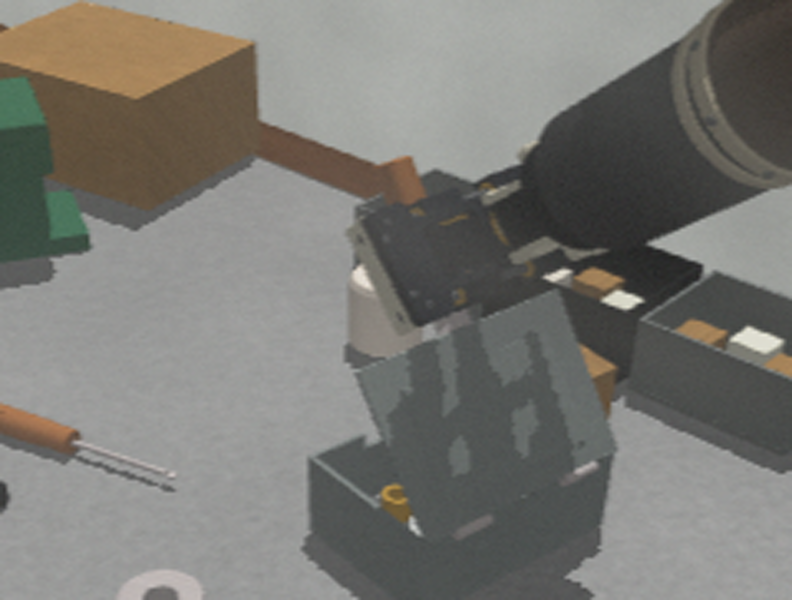

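Cover ~58° open and the edge is well supported. Next I'll withdraw the blade along its axis; the hinge holds the cover. Then I'll level the bar and push the underside with the tip.

```bash
python3 -m pendant '[[0,0,0.006,0,0,0,-1],[-0.02,0,0.014,0,0,0,-1],[-0.05,0,0.018,0,0,0,-1],[-0.08,0,0.02,0,0,0,-1],[-0.10,0,0.02,0,0,0,-1],[-0.10,0,0.02,0,0,0,-1]]'
python3 - <<'E'
from h import *
p=HG-EX*.26+np.array([0,0,.10])
delta(p,[180,-10,-98.8])
E
```

```text
clock: 11.42
tool_pos: [0.6186, 0.0588, 0.2903]
orientation: [-179.7, 47.3, -98.5]
force: [-0.5, -0.1, -0.9]
opening: 0.02
shift [ 3.920e-02 -1.000e-04  1.202e-01] turn [-0.0028  1.0004  0.0029] rows>= 2.022814956367855 5.356856158147096
```

```bash
python3 -m pendant '[[0.013,0,0.04,0,0.1,0,-1],[0.026,0,0.08,0,0.25,0,-1],[0.036,0,0.11,0,0.42,0,-1],[0.039,0,0.12,0,0.6,0,-1],[0.039,0,0.12,0,0.76,0,-1],[0.039,0,0.12,0,0.9,0,-1],[0.039,0,0.12,0,1.0,0,-1],[0.039,0,0.12,0,1.0,0,-1],[0.039,0,0.12,0,1.0,0,-1]]'
python3 - <<'E'
from h import *
for n in ("side",):
    s=cam(n);im=s["image"]
    if n=="side": im=cv2.resize(im[70:270,180:420],None,fx=3.3,fy=3,interpolation=cv2.INTER_CUBIC)
    cv2.imwrite(f"pics/{n}8.png",im)
print(ctrl.get_obs()["joint_pos"].round(1))
E
```

```text
clock: 12.55
tool_pos: [0.6275, 0.118, 0.1776]
orientation: [179.9, -9.9, -98.8]
force: [-0.2, -0.6, -1.3]
opening: 0.0199
[ 32.6  21.5  -8.4   8.  -66.9 -45. ]
```

View pics/side8.png

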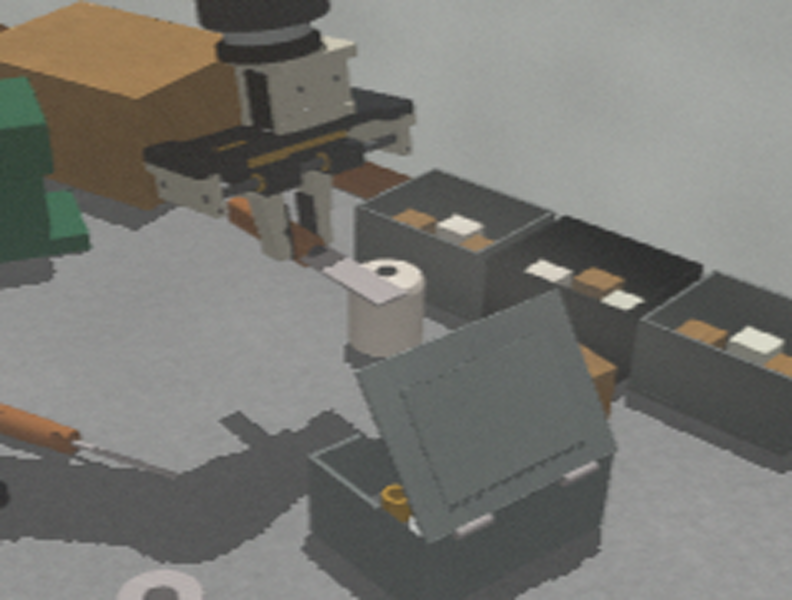

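The cover stands by itself, its front-left corner at (357,372) in this crop. The bar is free, its tip at (392,298).

```bash
cat >> h.py <<'E'
def onplane(s,uv,off):
    d=ray(s,uv)[0]; p0=HG+off*NX; k=np.dot(p0-s["c"],NX)/np.dot(d,NX); p=s["c"]+k*d
    return np.array([np.dot(p-HG,EX),p[2]])
E
python3 - <<'E'
from h import *
s=cam("side");o=ctrl.get_obs()
f=lambda a,b:np.array([180+a/3.3,70+b/3])-.35
off=np.dot(o['tool_pos']-HG,NX);print("lat off",off, "TCP rel",np.dot(o['tool_pos']-HG,EX))
a=onplane(s,f(306,263),off-.014);b=onplane(s,f(380,304),off-.014);print("blade near edge",a,b,np.degrees(np.arctan2(b[1]-a[1],b[0]-a[0])))
print("tip far",onplane(s,f(408,292),off+.014))
h0=onplane(s,f(232,212),off-.010);print("handle rear-bottom?",h0)
for c,l in (((357,372),-.09),((557,290),.09)):
    q=onplane(s,f(*c),l);print("cover corner",q,np.degrees(np.arctan2(q[1]-.08,-q[0])))
E
```

```text
lat off -0.0001576117261538963 TCP rel -0.25771446535812154
blade near edge [-0.22893907  0.18248022] [-0.14254108  0.18597094] 2.3136490825703415
tip far [-0.14502876  0.18471425]
handle rear-bottom? [-0.3310208   0.18472476]
cover corner [-0.07398821  0.19352686] 56.90673674495515
cover corner [-0.07291703  0.19201831] 56.93834944419456
```

```bash
python3 -m pendant '[[0,0,0.015,0,0.07,0,-1],[0,0,0.03,0,0.14,0,-1],[0.01,0,0.041,0,0.21,0,-1],[0.035,0,0.045,0,0.21,0,-1],[0.05,0,0.048,0,0.21,0,-1],[0.05,0,0.048,0,0.21,0,-1]]'
python3 - <<'E'
from h import *
s=cam("side");im=s["image"];cv2.imwrite("pics/side9.png",cv2.resize(im[70:270,180:420],None,fx=3.3,fy=3,interpolation=cv2.INTER_CUBIC))
E
```

```text
clock: 13.4
tool_pos: [0.619, 0.0595, 0.1408]
orientation: [-179.9, -21.9, -99.0]
force: [-0.4, -0.5, -1.7]
opening: 0.0197
```

View pics/side9.png

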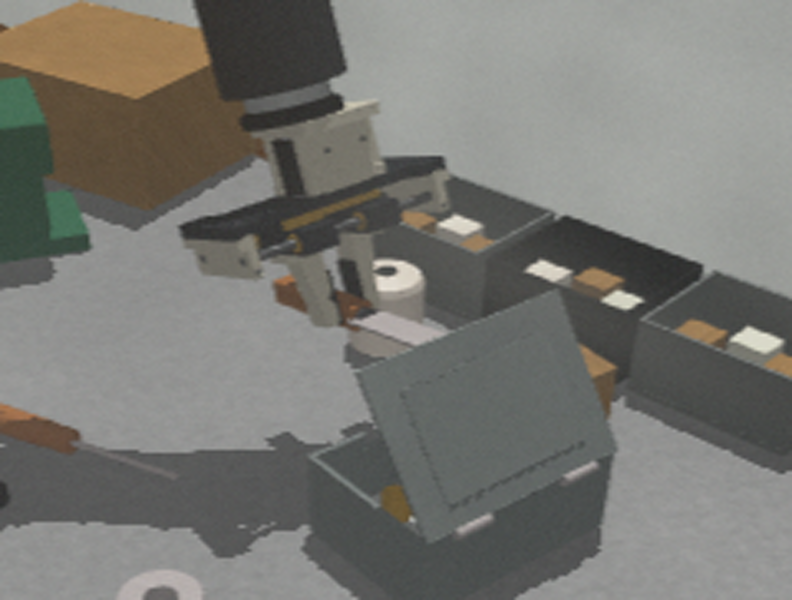

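```bash
python3 -m pendant '[[0.014,0,0.0055,0,0,0,-1],[0.027,0,0.011,0,0,0,-1],[0.035,0,0.0095,0,0,0,-1],[0.043,0,0.009,0,0,0,-1],[0.052,0,0.0093,0,0,0,-1],[0.062,0,0.01,0,0,0,-1],[0.062,0,0.01,0,0,0,-1]]'
python3 - <<'E'
from h import *
s=cam("side");im=s["image"];cv2.imwrite("pics/side10.png",cv2.resize(im[70:270,180:420],None,fx=3.3,fy=3,interpolation=cv2.INTER_CUBIC))
E
```

```text
clock: 14.32
tool_pos: [0.6095, 0.0, 0.1542]
orientation: [-180.0, -22.0, -98.9]
force: [-0.0, 0.2, -1.2]
opening: 0.0197
```

View pics/side10.png

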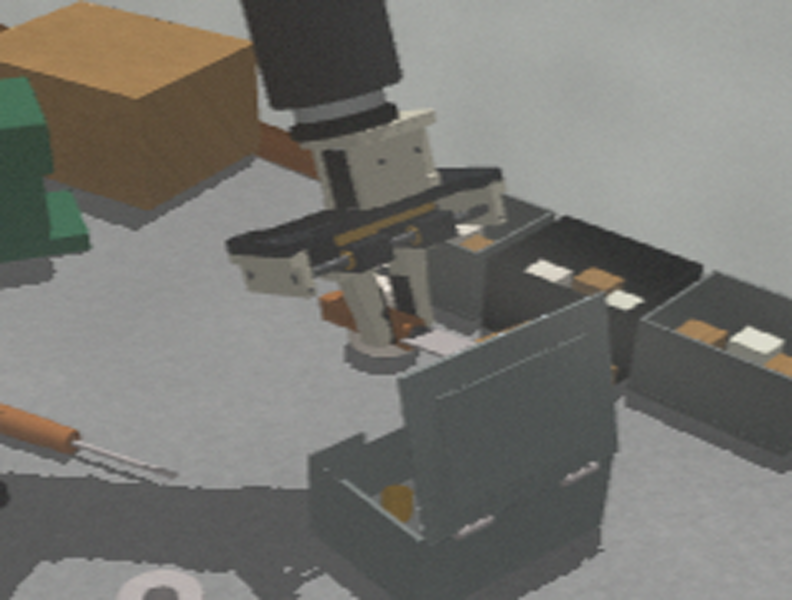

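```bash
python3 -m pendant '[[0.009,0,0.0015,0,0,0,-1],[0.018,0,0.0035,0,0,0,-1],[0.027,0,0.007,0,0,0,-1],[0.036,0,0.0107,0,0,0,-1],[0.044,0,0.016,0,0,0,-1],[0.052,0,0.021,0,0,0,-1],[0.052,0,0.021,0,0,0,-1]]'
python3 - <<'E'
from h import *
s=cam("side");im=s["image"];cv2.imwrite("pics/side11.png",cv2.resize(im[70:270,180:420],None,fx=3.3,fy=3,interpolation=cv2.INTER_CUBIC))
E
```

```text
clock: 15.25
tool_pos: [0.6005, -0.0555, 0.1535]
orientation: [180.0, -22.0, -98.9]
force: [-0.3, -0.1, -1.6]
opening: 0.02
```

View pics/side11.png

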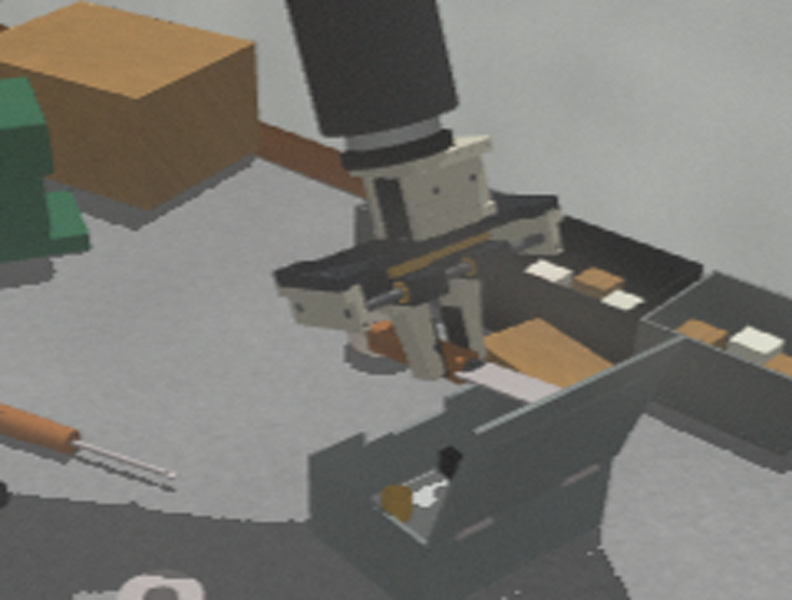

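The cover is well past upright; its free edge runs from (477,431) to (685,339). The tray, sleeve and black grip are now visible.

```bash
python3 - <<'E'
from h import *
s=cam("side")
f=lambda a,b:np.array([180+a/3.3,70+b/3])-.35
for c,l in (((477,431),-.09),((685,339),.09)):
    q=onplane(s,f(*c),l);print("cover corner",q,np.degrees(np.arctan2(q[1]-.08,-q[0])))
E
```

```text
cover corner [0.03826459 0.2096519 ] 106.44308533730526
cover corner [0.04101884 0.2065814 ] 107.95497430344598
```

```bash
python3 -m pendant '[[-0.02,0,-0.008,0,0,0,-1],[-0.055,0,-0.022,0,0,0,-1],[-0.10,0,-0.04,0,0,0,-1],[-0.15,0,-0.06,0,0,0,-1],[-0.15,0,-0.06,0,0,0,-1]]'
python3 - <<'E'
from h import *
delta([.630,.267,.07],[180,-9,-99.5])
E
```

```text
clock: 15.98
tool_pos: [0.6269, 0.1102, 0.1526]
orientation: [-180.0, -22.0, -98.6]
force: [-0.4, -0.0, -1.2]
opening: 0.0198
shift [-0.1751  0.0203  0.0184] turn [-0.0052 -0.2265  0.0158] rows>= 2.836310637599948 1.2159262471167946
```

```bash
python3 -m pendant '[[-0.05,0.006,0.005,0,-0.07,0.004,-1],[-0.10,0.012,0.010,0,-0.14,0.008,-1],[-0.15,0.018,0.016,0,-0.2,0.012,-1],[-0.175,0.02,0.018,0,-0.227,0.016,-1],[-0.175,0.02,0.018,0,-0.227,0.016,-1],[-0.175,0.02,0.018,0,-0.227,0.016,-1]]'
python3 - <<'E'
from h import *
s=cam("side");im=s["image"];cv2.imwrite("pics/side12.png",cv2.resize(im[120:220,180:300],None,fx=6.5,fy=6,interpolation=cv2.INTER_CUBIC))
t=cam("top");cv2.imwrite("pics/t12.png",cv2.resize(t["image"][130:250,130:370],None,fx=3.3,fy=3.3,interpolation=cv2.INTER_CUBIC))
E
```

```text
clock: 16.73
tool_pos: [0.63, 0.2614, 0.0713]
orientation: [-179.7, -9.0, -99.7]
force: [-0.7, -0.1, -1.1]
opening: 0.0198
```

View pics/side12.png

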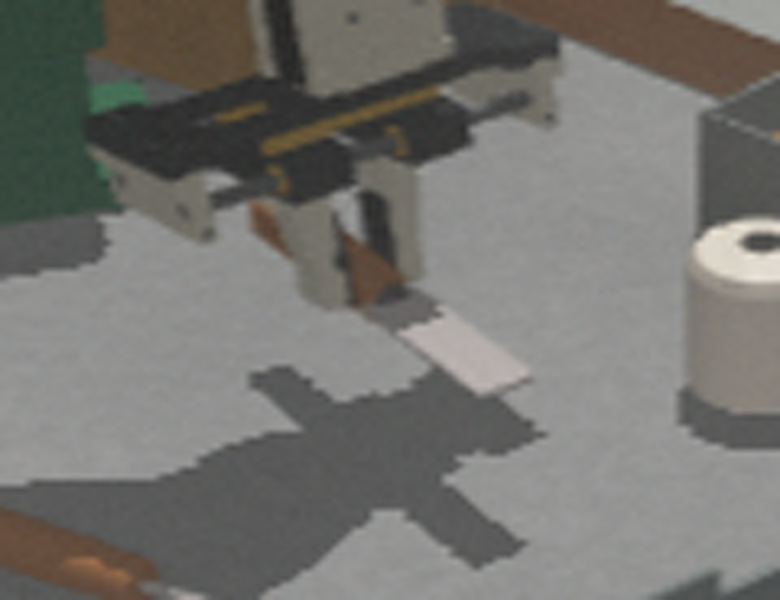

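View pics/t12.png

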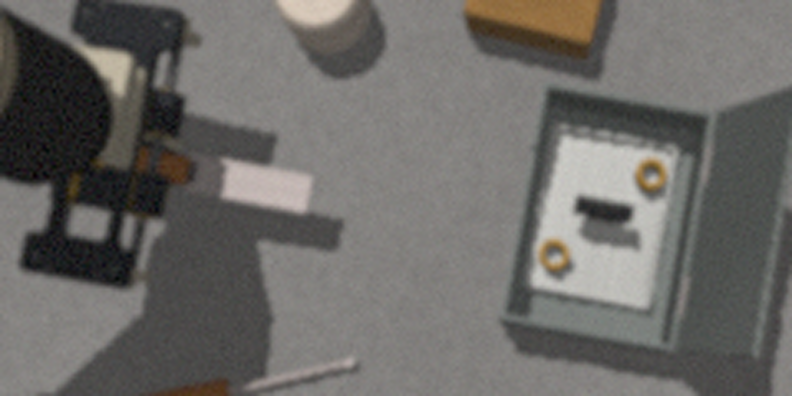

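The tray is upright in the open case with both brass sleeves (651,175), (554,256) and the grip bar (603,210). Now I measure the bar's pitch.

```bash
python3 - <<'E'
from h import *
s=cam("side");o=ctrl.get_obs()
y=np.radians(-99.7);e=np.array([np.cos(y),np.sin(y),0]);n=np.array([-e[1],e[0],0])
def op(a,b,off):
    d=ray(s,np.array([180+a/6.5,120+b/6])-.42)[0];p0=o['tool_pos']+off*n
    p=s["c"]+d*np.dot(p0-s["c"],n)/np.dot(d,n);return np.array([np.dot(p-o['tool_pos'],e),p[2]])
a=op(372,312,-.014);b=op(487,396,-.014);print(a,b,np.degrees(np.arctan2(b[1]-a[1],b[0]-a[0])))
c=op(532,378,.014);print("far tip",c); d=op(437,303,.014);print("far joint",d,np.degrees(np.arctan2(c[1]-d[1],c[0]-d[0])))
h=op(252,208,-.01);print("handle rear near top",h)
E
```

```text
[0.03028387 0.07862469] [0.11792979 0.07897821] 0.23110201253233723
far tip [0.10973298 0.07261932]
far joint [0.03835537 0.07673698] -3.3016449987363488
handle rear near top [-0.07671071  0.08329936]
```

```bash
python3 -m pendant '[[-0.004,0,0.025,0,0,0,-1],[-0.007,0,0.045,0,0,0,-1],[-0.0085,0,0.054,0,0,0,-1],[-0.0095,0,0.06,0,0,0,-1],[-0.0098,0,0.062,0,0,0,-1],[-0.0098,0,0.062,0,0,0,-1]]'
```

```text
clock: 17.62
tool_pos: [0.6304, 0.262, 0.0086]
orientation: [-179.7, -9.0, -99.7]
force: [-0.2, -0.1, -1.3]
opening: 0.0199
```

```bash
python3 -m pendant '[[-0.0003,0,0.002,0,0,0,-1],[-0.0006,0,0.0035,0,0,0,-1],[-0.0006,0,0.0035,0,0,0,-1]]'; python3 -m pendant '[[-0.0001,0,0.001,0,0,0,-1],[-0.0001,0,0.001,0,0,0,-1]]'; python3 -m pendant '[[-0.0001,0,0.001,0,0,0,-1],[-0.0001,0,0.001,0,0,0,-1]]'
```

```text
clock: 18.0
tool_pos: [0.6301, 0.2619, 0.0045]
orientation: [-179.8, -9.0, -99.7]
force: [0.1, -0.1, -1.2]
opening: 0.0199
clock: 18.25
tool_pos: [0.6303, 0.2619, 0.0042]
orientation: [-179.7, -9.0, -99.7]
force: [-2.1, 0.2, 4.3]
opening: 0.0197
clock: 18.5
tool_pos: [0.6303, 0.262, 0.0041]
orientation: [-179.7, -9.0, -99.7]
force: [-4.5, 0.8, 10.7]
opening: 0.0197
```

```bash
python3 -m pendant '[[0,0,-0.0012,0,0,0,-1],[0,0,-0.0012,0,0,0,-0.5],[0,0,-0.0012,0,0,0,-0.4],[0,0,-0.0012,0,0,0,-0.2],[0,0,-0.0012,0,0,0,0],[0,0,-0.0012,0,0,0,0],[0,0,-0.0012,0,0,0,0]]'
python3 - <<'E'
from h import *
s=cam("side");im=s["image"];cv2.imwrite("pics/side13.png",cv2.resize(im[120:220,180:300],None,fx=6.5,fy=6,interpolation=cv2.INTER_CUBIC))
E
```

```text
clock: 19.38
tool_pos: [0.6302, 0.262, 0.0037]
orientation: [-179.8, -9.0, -99.7]
force: [-1.1, -0.3, -0.1]
opening: 0.0441
```

View pics/side13.png

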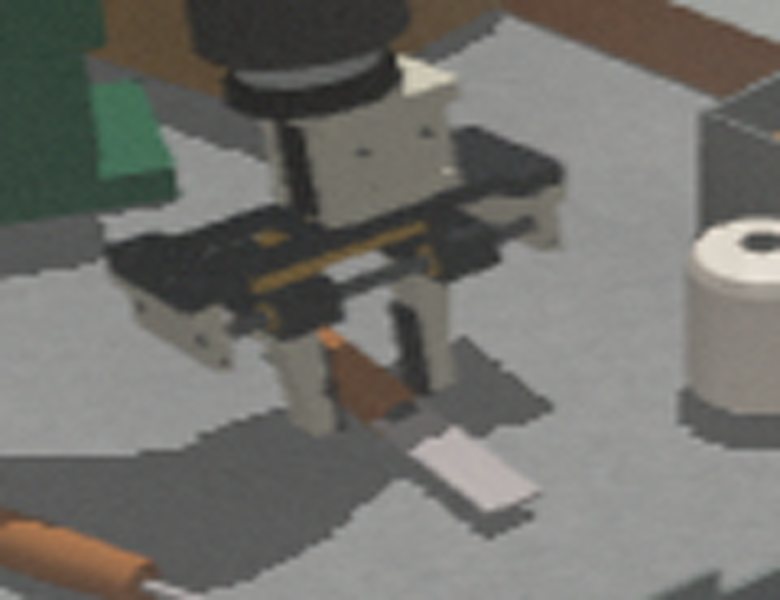

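The bar lies flat on the bench beside its shadow. I rise and go over the tray.

```bash
python3 -m pendant '[[0.006,0,-0.04,0,0,0,0],[0.0155,0,-0.1,0,0,0,0],[0.024,0,-0.15,0,0,0,0.3],[0.031,0,-0.2,0,0,0,0.3],[0.031,0,-0.2,0,0,0,0.3]]'
python3 - <<'E'
from h import *
delta([.602,-.073,.2],[180,0,-98.8])
t=cam("top");cv2.imwrite("pics/t14.png",cv2.resize(t["image"][130:250,130:370],None,fx=3.3,fy=3.3,interpolation=cv2.INTER_CUBIC))
f=lambda a,b:np.array([130+a/3.3,130+b/3.3])-.35
g=onz(t,np.array([f(575,203),f(632,214)]),.066);print(g,g.mean(0))
s=onz(t,np.array([f(651,175),f(554,256)]),.031);print(s,s.mean(0))
E
```

```text
clock: 20.05
tool_pos: [0.6315, 0.264, 0.2117]
orientation: [-179.4, -8.6, -99.8]
force: [-1.0, 0.8, -0.4]
opening: 0.0566
shift [ 0.3316 -0.0274  0.0625] turn [-0.0096 -0.1508 -0.0161] rows>= 5.41632664629014 0.8136867902549562
[[ 0.60977717 -0.04671283  0.066     ]
 [ 0.60226642 -0.0893723   0.066     ]] [ 0.60602179 -0.06804256  0.066     ]
[[ 0.63722882 -0.10632786  0.031     ]
 [ 0.5729823  -0.0324458   0.031     ]] [ 0.60510556 -0.06938683  0.031     ]
```

View pics/t14.png

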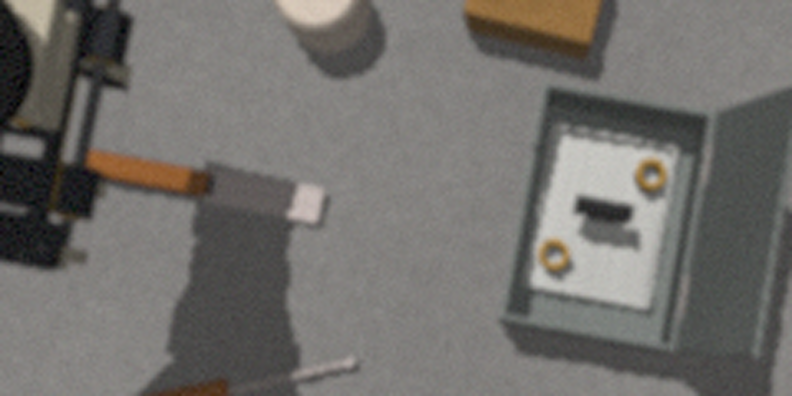

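```bash
python3 -m pendant '[[0.05,-0.004,0.01,0,-0.03,0,0.3],[0.11,-0.009,0.02,0,-0.06,0,0.3],[0.17,-0.014,0.03,0,-0.09,0,0.3],[0.23,-0.019,0.04,0,-0.12,-0.01,0.3],[0.29,-0.024,0.052,0,-0.15,-0.016,0.3],[0.327,-0.031,0.0625,-0.01,-0.151,-0.016,0.3],[0.327,-0.031,0.0625,-0.01,-0.151,-0.016,0.3],[0.327,-0.031,0.0625,-0.01,-0.151,-0.016,0.3]]'
python3 - <<'E'
from h import *
w=cam("wrist");cv2.imwrite("pics/w15.png",w["image"])
E
```

```text
clock: 21.1
tool_pos: [0.6035, -0.0706, 0.1946]
orientation: [179.5, -0.4, -98.9]
force: [-0.4, 0.1, -0.2]
opening: 0.0571
```

View pics/w15.png

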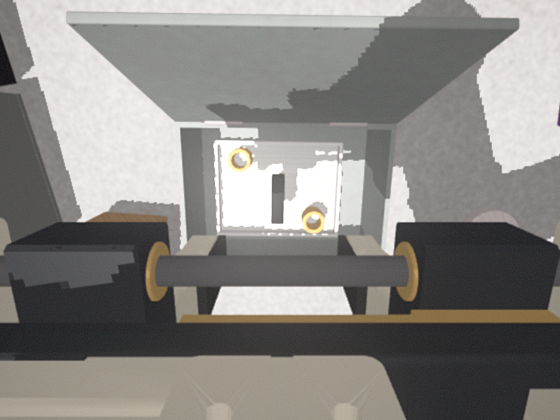

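The wrist view shows the grip bar at columns 272–284, rows 174–223, with a sleeve standing on each side.

```bash
python3 - <<'E'
from h import *
w=cam("wrist");im=w["image"]
m=(im[165:232,262:296].max(2)<60).astype(np.uint8)
ys,xs=np.nonzero(m)
r=cv2.minAreaRect(np.c_[xs+262,ys+165].astype(np.float32));print(r)
for row in (178,190,205,220): 
    x=np.nonzero(m[row-165])[0]; print(row,x.min()+262 if len(x) else None,x.max()+262 if len(x) else None)
c=onz(w,np.array([[278,176],[278.5,223]]),.066);print(c,c.mean(0),np.degrees(np.arctan2(*(c[0]-c[1])[1::-1])))
s=onz(w,np.array([[239.5,159],[314,221]]),.031);print(s,s.mean(0))
E
```

```text
((0.0, 0.0), (0.0, 0.0), 0.0)
178 None None
190 None None
205 None None
220 None None
[[ 0.60251279 -0.09029596  0.066     ]
 [ 0.60884345 -0.04730749  0.066     ]] [ 0.60567812 -0.06880173  0.066     ] -98.37740766734694
[[ 0.63810027 -0.10732974  0.031     ]
 [ 0.57419437 -0.03311906  0.031     ]] [ 0.60614732 -0.0702244   0.031     ]
```

```bash
python3 -c "
from h import *
delta([.6058,-.069,.036],[180,0,-98.4])"
```

```text
shift [-0.0019 -0.0031  0.1591] turn [ 0.0078 -0.0061 -0.0067] rows>= 2.5461357973886725 0.06387943998090909
```

```bash
python3 -m pendant '[[-0.002,-0.003,0.04,0.008,-0.006,-0.007,0.3],[-0.002,-0.003,0.08,0.008,-0.006,-0.007,0.2],[-0.002,-0.003,0.115,0.008,-0.006,-0.007,0.2],[-0.002,-0.003,0.14,0.008,-0.006,-0.007,0.2],[-0.002,-0.003,0.154,0.008,-0.006,-0.007,0.2],[-0.002,-0.003,0.159,0.008,-0.006,-0.007,0.2],[-0.002,-0.003,0.159,0.008,-0.006,-0.007,0.2],[-0.002,-0.003,0.159,0.008,-0.006,-0.007,0.2]]'
python3 - <<'E'
from h import *
w=cam("wrist");cv2.imwrite("pics/w16.png",w["image"])
E
```

```text
clock: 22.2
tool_pos: [0.6067, -0.0696, 0.0377]
orientation: [-179.8, 0.0, -98.4]
force: [0.4, -0.3, -0.6]
opening: 0.0527
```

View pics/w16.png

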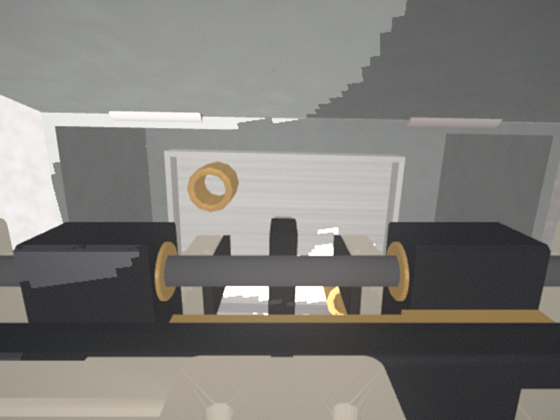

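The grip bar is centred between the fingers (columns 270–297; fingers 230–334). Closing.

```bash
python3 -m pendant '[[0,0,0.001,0,0,0,-0.2],[0,0,0.001,0,0,0,-0.5],[0,0,0.001,0,0,0,-1],[0,0,0.001,0,0,0,-1],[0,0,0.001,0,0,0,-1],[0,0,0.001,0,0,0,-1],[0,0,0.001,0,0,0,-1],[0,0,0.001,0,0,0,-1]]'
```

```text
clock: 23.25
tool_pos: [0.6061, -0.0697, 0.0356]
orientation: [-179.9, 0.0, -98.4]
force: [0.3, -0.8, -0.2]
opening: 0.012
```

```bash
python3 -m pendant '[[0,0,-0.003,0,0,0,-1],[0,0,-0.01,0,0,0,-1],[0,0,-0.02,0,0,0,-1],[0,0,-0.032,0,0,0,-1],[0,0,-0.045,0,0,0,-1],[0,0,-0.06,0,0,0,-1],[0,0,-0.075,0,0,0,-1],[0,0,-0.09,0,0,0,-1],[0,0,-0.103,0,0,0,-1],[0,0,-0.115,0,0,0,-1],[0,0,-0.122,0,0,0,-1],[0,0,-0.125,0,0,0,-1]]'
python3 -m pendant '[[0,0,-0.003,0,0,0,-1],[0,0,-0.01,0,0,0,-1],[0,0,-0.02,0,0,0,-1],[0,0,-0.032,0,0,0,-1],[0,0,-0.043,0,0,0,-1],[0,0,-0.05,0,0,0,-1],[0,0,-0.053,0,0,0,-1],[0,0,-0.054,0,0,0,-1],[0,0,-0.054,0,0,0,-1]]'
python3 - <<'E'
from h import *
s=cam("side");cv2.imwrite("pics/side17.png",cv2.resize(s["image"][50:290,180:420],None,fx=2.5,fy=2.5,interpolation=cv2.INTER_CUBIC))
w=cam("wrist");cv2.imwrite("pics/w17.png",w["image"])
E
```

```text
clock: 24.75
tool_pos: [0.6059, -0.0697, 0.1609]
orientation: [-179.9, 0.0, -98.4]
force: [-0.7, -0.1, -4.6]
opening: 0.0121
clock: 25.88
tool_pos: [0.6057, -0.0697, 0.2143]
orientation: [-180.0, -0.0, -98.4]
force: [0.2, -0.3, -3.8]
opening: 0.0117
```

View pics/side17.png

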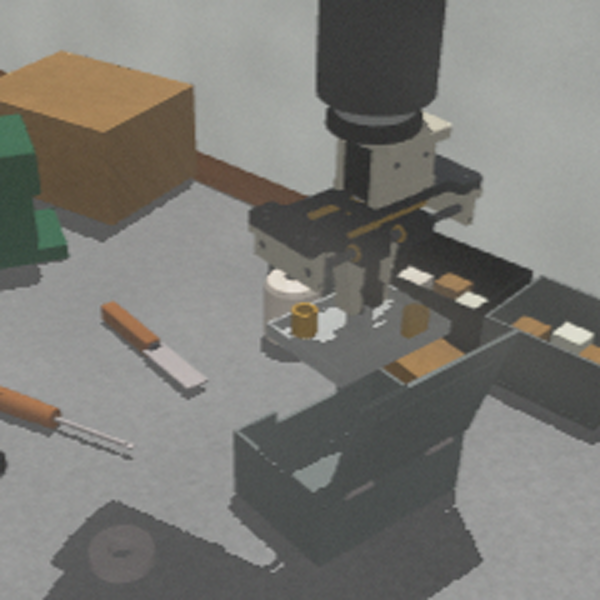

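View pics/w17.png

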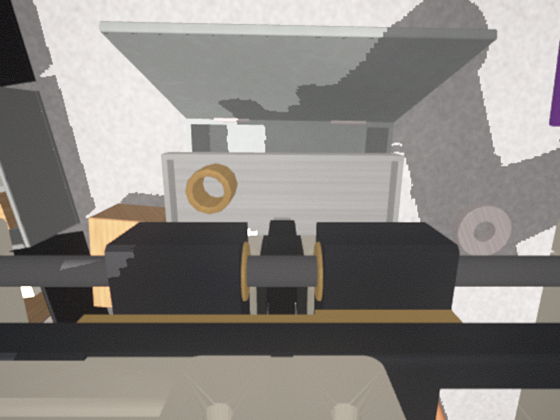

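The tray hangs level with both sleeves standing at (305,320) and (415,319), the bar lies flat, and the cover stays open. I hold it for 3 s, recheck, and hand in.

```bash
for i in 1 2; do python3 -m pendant '[[0,0,0,0,0,0,-1],[0,0,0,0,0,0,-1],[0,0,0,0,0,0,-1],[0,0,0,0,0,0,-1],[0,0,0,0,0,0,-1],[0,0,0,0,0,0,-1],[0,0,0,0,0,0,-1],[0,0,0,0,0,0,-1],[0,0,0,0,0,0,-1],[0,0,0,0,0,0,-1],[0,0,0,0,0,0,-1],[0,0,0,0,0,0,-1]]'; done
python3 - <<'E'
from h import *
s=cam("side");cv2.imwrite("pics/side18.png",s["image"])
E
```

```text
clock: 27.48
tool_pos: [0.6058, -0.0697, 0.2146]
orientation: [-179.9, 0.0, -98.4]
force: [-0.5, 0.0, -3.7]
opening: 0.0117
clock: 28.98
tool_pos: [0.6058, -0.0697, 0.2146]
orientation: [-179.9, 0.0, -98.4]
force: [-0.3, 0.2, -4.5]
opening: 0.012
```

View pics/side18.png

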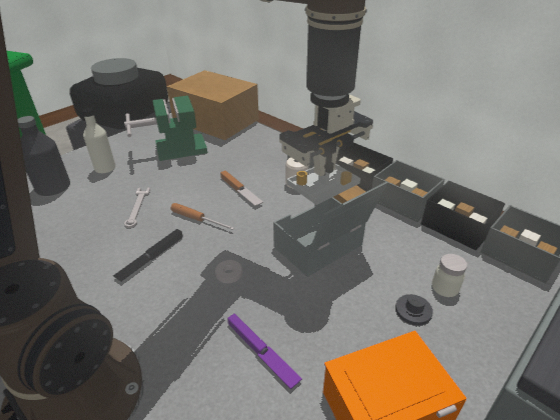

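All is steady, with the bystanders where they were in the first picture. Handing in.

```bash
python3 -c "
from plant import ctrl
print(ctrl.close_job())"
```

```text
the job is handed in; nothing more can be done
None
```

The job is done and handed in at about 29 s, with the arm still holding the tray in the air.

- **Cover:** I pried it up with the blade through the front slot and pushed it back with the blade tip. It measured about 106–108° open, close to the stop at 109°, and still stood open in the last picture.
- **Bar:** It lies flat on the bench, within a few mm of where it was. I lowered it until it touched (about 11 N at most) and then released it.
- **Tray:** I lifted it by the T handle. Its underside is about 18 cm above the bench by the tool height, not measured in a picture. It was level and still for more than 3 s, with both sleeves standing in the last pictures.
- **Other things on the bench:** They look unmoved compared with the first picture; I compared by eye only.

One thing went other than planned. On the first lift the bar swivelled about 10° in the pads, and the cover opened about 10° where I had commanded 20°. I pushed the blade in deeper and swung the bar with the cover to about 57°, then withdrew it and finished with the tip. My two edge measurements of the bar's pitch before laying it down differed (0° and -3°), but it settled flat. Touchdown was the largest force reading I saw, and no reading suggested the gripper had pushed the case or cover.

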